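# Fit the temperature indicator and lift the vial carrier

## Task

Get the vial carrier ready for carrying: take the temperature indicator out of its dock and push its flat blade fully home into the slot of the carrier, until its head sits on the carrier's top; then lift the carrier by its handle at least 10 cm above the table, level, and hold it still there for three seconds. Finish while still holding it in the air, with the indicator and the four vials in place and nothing else carrying it; do not lift the carrier before the indicator is home, never tip it, and leave the other things on the table where they are.

Things in the scene. Friction and masses are not known exactly. Their poses are not given: they have to be found in the camera images.
- carrier: Loose white plastic vial carrier, 0.5 to 0.8 kg loaded: block 94 mm (x) by 224 mm (y), 45 mm high; origin at the centre of its underside, z up. Its top has six wells (25 mm diameter, floor at z = 6 mm) in two rows, x = +-25 mm, y = -80 (empty), -30, +20 mm, and a narrow slot near its +y end. Loaded, its centre of mass is within 10 mm of below the handle's middle.
- handle: The carrier's fixed steel handle. Origin at the centre of its grip bar, 106 mm above the middle of the carrier's underside, axes as the carrier's. The bar is 14 mm wide (x), 14 mm high and 104 mm long (y), on thin posts 48 mm either side of the origin; free below but for the vials' tops, 50 mm below the origin.
- slot (a point): Centre of the mouth of the carrier's slot, on its top face, 83 mm from the carrier's centre towards +y, axes as the carrier's. The slot is 6 mm wide (x), 33 mm long (y), 39 mm deep, its mouth chamfered by 2 mm and framed by a flat grey bezel. The nearest handle post is 35 mm away towards -y.
- indicator: Loose temperature indicator, 40 g, standing upright in the dock at the start. A flat steel gauge blade 3 mm thick (x), 30 mm wide (y), 38 mm long, below a white plastic head 16 mm (x) by 36 mm (y) by 40 mm high. Origin at the middle of the blade's lower end, z up: blade from z = 0 to 38 mm, head from 38 to 78 mm. It fits the slot either way round.
- shoulder (a point): Centre of the underside of the indicator's head, 38 mm above the indicator's origin; it rests on the carrier's top at the slot's mouth when the blade is fully home.
- dock: Fixed grey plastic dock, 70 mm (x) by 90 mm (y) by 45 mm high, origin at the centre of its underside, with a slot like the carrier's in the middle of its top, along its y, in which the indicator stands with its head resting on the dock. The dock and the carrier may each be on the left or the right.
- syringe1: Bystander: capped syringe lying on the table, 150 mm long along its x, 28 mm wide, 16 mm high; origin under its middle.
- syringe2: Bystander: a second syringe like the first.
- spare_vial: Bystander: vial standing alone on the table, 22 mm diameter, 50 mm high, origin at the centre of its underside.
- dish: Bystander: pulp kidney dish, 110 by 240 mm and 40 mm high, on the far side of the table.
- bottle: Bystander: white bottle, 64 mm diameter, 160 mm high, on the far side of the table; origin at the centre of its underside.
- tape: Bystander: roll of paper tape lying flat, 64 mm diameter, 24 mm high, near the robot.
- vial1: Glass vial with metal cap, 22 mm diameter, 50 mm high, standing loose in the carrier's well at x = -25, y = -30 mm of the carrier; origin at the centre of its underside.
- vial2: Glass vial with metal cap, 22 mm diameter, 50 mm high, standing loose in the carrier's well at x = +25, y = -30 mm of the carrier; origin at the centre of its underside.
- vial3: Glass vial with metal cap, 22 mm diameter, 50 mm high, standing loose in the carrier's well at x = -25, y = +20 mm of the carrier; origin at the centre of its underside.
- vial4: Glass vial with metal cap, 22 mm diameter, 50 mm high, standing loose in the carrier's well at x = +25, y = +20 mm of the carrier; origin at the centre of its underside.
Not all that is in view belongs to the job. There is more than one size of the dock; the job needs the middle-sized.

How it is judged:
On the way, in this order (a step that is already met when the one before it is completed fails the run):
1. the indicator's blade is fully home in the carrier's slot (distance between shoulder and slot below 0.005 m and angle between the z axis of indicator and the z axis of carrier, either way round below 0.1 rad), for 0.3 s.
2. the carrier is held by its handle, level and still, at least 10 cm up, for 2.5 s (all of step 1 and height (world z) of carrier above 0.1 m and angle between carrier's own z axis and vertical below 0.12 rad and linear speed of carrier below 0.03 m/s and angular speed of carrier below 0.15 rad/s and contact force between the fingers and handle above 1 N), for 2.5 s.
At the end, for the whole second after the job is handed in: Fingers hold the handle, carrier over 100 mm up, tilt under 0.12 rad, under 0.03 m/s and 0.15 rad/s, off bottle and dock (all else in reach is lower); indicator shoulder within 5 mm of the slot mouth and blade within 0.1 rad of the carrier z axis; vials in their wells (all of step 2 and z of vial1 in the frame of carrier between -0.002 and 0.022 m and z of vial2 in the frame of carrier between -0.002 and 0.022 m and z of vial3 in the frame of carrier between -0.002 and 0.022 m and z of vial4 in the frame of carrier between -0.002 and 0.022 m and contact force between carrier and bottle below 0.1 N and contact force between carrier and dock below 0.1 N); the arm keeps its last pose, push and grip.
It fails at once if the carrier is lifted more than 30 mm without the indicator home (height (world z) of carrier above 0.03 m and not (distance between shoulder and slot below 0.005 m and angle between the z axis of indicator and the z axis of carrier, either way round below 0.1 rad)).
It fails at once if the carrier is tipped by more than 0.35 rad (angle between carrier's own z axis and vertical above 0.35 rad).
It fails at once if a bystander is moved by more than 30 mm (distance of any of syringe1, syringe2, spare_vial, dish, bottle, tape from where it was at the start of the episode above 0.03 m).
It also fails if it takes over 64 s, if anything falls off the work surface, if the arm or the gripper's body presses on something with over 40 N, if the wrist force passes 120 N, or if a joint passes its speed limit or range.

## Robot

A 6-joint arm with a two-finger parallel gripper is mounted at the origin on the work surface. World frame = base frame: x ahead of the robot, y to its left, z up, the work surface at z = 0. Lengths are in m, angles in rad, forces in N, time in s.
With the tool pointing down it reaches from about 0.25 to 0.725 m from the base axis. Payload 4 kg.
Tool frame: the origin (TCP) lies where the fingers leave the gripper's body, on its centre line; the fingertips stand 73 mm ahead of it and the grasp point (between the pads) lies 54 mm ahead of it (bot.tips_ahead is the z of the fingertips in the tool frame, in m); z points along the fingers, y is the direction in which the jaws open and shut (so a half turn about z gives the same grasp; the last joint's range is limited). The gripper opens to 85 mm and grips with 20 to 120 N. Pads are 22 mm wide; open, the fingers measure 114 mm over their backs; the gripper's body (76 mm by 85 mm) begins 54 mm behind the grasp point. The pads swing forward as they close: fully open they stand 13 mm farther back than shut.
Start: joints at [1.331, 0.241, 0.005, 1.335, 0, 1.571], TCP at [0.119, 0.486, 0.304] pointing down, gripper open.
Joint ranges: [-2.72, 2.72], [-1.05, 1.87], [-1.09, 1.28], [-1.99, 2.15], [-1.42, 1.44], [-3.14, 3.14]. Speed limits (rad/s): [2.79, 2.79, 3.14, 3.14, 3.14, 3.14].

## Interface

Orientations are given as a unit quaternion [x, y, z, w].
In Python, from workcell import readout, camera, get_calibration, order, bot gives the robot as it stands.
- The arm moves only by the tool send_rows, never from a script. Its argument "moves" is a list of rows, each a list of 3 entries, a list of its own where there are three numbers: the shift along the tool's x, y, z in mm, then the turn, a rotation vector about the tool's x, y, z in rad, then the finger opening in mm, from 0 to 85.4. In form: [[[dx, dy, dz], [ax, ay, az], grip], ...]. A call has 1 to 12 rows; each row is the pose to reach, as a shift and turn from the pose measured when the call began, along the tool's axes at that moment; what a row does not reach only later rows make up. A row lasts 1/12 s, in which the tool goes at most 41.7 mm and 7.16 degrees, less where a joint would pass 70% of its speed; a pose out of reach is approached as far as the arm can. A call with a gripper value outside its range is refused whole. The fingers move at their own pace and stop on an object; the grip force is fixed at half the most. Time passes only in rows, so rows that repeat a pose let the fingers close. It gives the time, the measured TCP pose, the force and the opening at its end, in the units of the state.
- readout.get_obs(): the state, without advancing time (a new reading comes with each control period).
- camera(name): name is "side" or "top" or "wrist"; returns the picture (400x640x3 uint8, red, green, blue); there is no depth.
- get_calibration(name): a dict with "fx", "fy", "cx", "cy" (pixels), "R" (3x3) and "t" (3): a world point X has camera coordinates R X + t. Camera axes: x right, y down, z forward; pixel columns grow to the right and rows downward; lengths in m; the calibration is good to about 2 mm. A picture is of the moment at which its call begins: read the wrist's pose just before it. get_calibration takes no time and is no camera call; for the wrist camera it gives the pose at the moment of the call.
- order.job_done(): hands the job in, once; it reports no verdict.
The state is a dict: "clock": time; "joint_pos": joint angles; "joint_vel": joint speeds; "tau": joint torques, N m; "eef_pos": TCP position; "tool_rot": TCP orientation; "ft_force": force on the tool from outside, world axes, zero at the start; "ft_torque": the same for the moment, N m; "grip_width": finger opening in m.
Only numpy, scipy, OpenCV 4.12 (cv2) and the standard library are available. Lean on these libraries where they do the work, as an engineer would, in place of code of your own. Each camera call takes 0.05 s, during which the arm holds its last target. There are 200 camera calls.

## Working session

There is one attempt and no reset: what is moved stays moved. The work goes in short steps, Python scripts to look and compute and a tool call to move; the robot and the scene stay as the last step left them, time stands still between calls to the robot, and variables do not carry over. Pictures are saved under pics/ and viewed, about 8 in all and at most 12, crops included, and the job is handed in when it is done.

Besides the shell and the picture viewer there is one more tool, called after "Call:" by a JSON object that holds its "name" and its "arguments". send_rows: Moves the arm, as the interface text tells. Its arguments: {"type":"object","properties":{"moves":{"type":"array","items":{"type":"array"}}},"required":["moves"]}

```bash
mkdir -p pics; python3 - <<'E'
from workcell import readout,camera,get_calibration,bot
import cv2,numpy as np
o=readout.get_obs();print(o['clock'],o['eef_pos'],o['tool_rot'],o['grip_width'])
a=[]
for n in("side","top","wrist"):
    c=get_calibration(n);print(n,{k:np.round(v,3).tolist() for k,v in c.items()})
    im=camera(n)[:,:,::-1];cv2.imwrite(f"pics/{n}0.png",im)
E
```

```text
0.0 [0.11863476 0.4852339  0.30301231] [ 1.19607966e-01  9.92820656e-01 -1.02968183e-03 -1.40071537e-04] 0.08552225837374174
side {'fx': 361.651, 'fy': 361.651, 'cx': 320.6, 'cy': 196.665, 'R': [[0.667, -0.745, -0.006], [-0.49, -0.432, -0.757], [0.562, 0.507, -0.654]], 't': [-0.399, 0.303, 0.548]}
top {'fx': 454.213, 'fy': 454.213, 'cx': 316.304, 'cy': 203.89, 'R': [[0.016, -1.0, -0.008], [-0.981, -0.014, -0.193], [0.193, 0.011, -0.981]], 't': [-0.044, 0.552, 1.235]}
wrist {'fx': 280.432, 'fy': 280.432, 'cx': 326.035, 'cy': 200.087, 'R': [[0.238, 0.971, -0.003], [0.921, -0.224, 0.317], [0.307, -0.078, -0.948]], 't': [-0.498, -0.042, 0.38]}
```

View pics/top0.png

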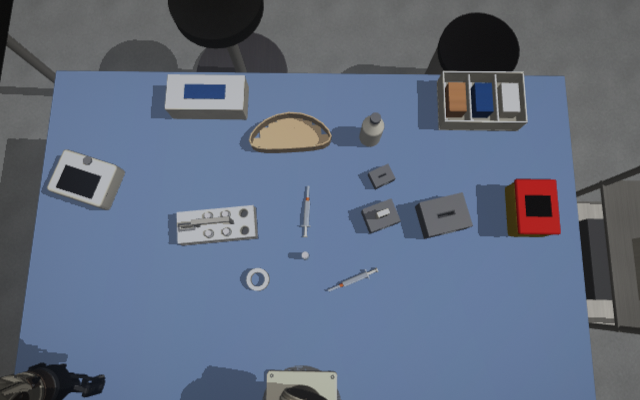

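View pics/side0.png

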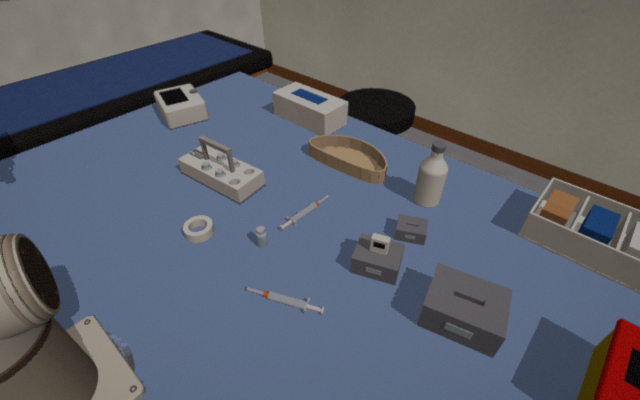

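Top view: the carrier is left at about (217,225), with its slot at the left (+y) end and its empty wells at x≈243. The middle-sized dock with the white indicator head is at about (381,214), with smaller (381,176) and larger (444,215) decoys. The side view agrees: head at (380,243).

```bash
cat > h.py <<'E'
import numpy as np,cv2
from workcell import readout,camera,get_calibration,bot
from scipy.spatial.transform import Rotation as Ro
def ray(c,p):
    R=np.array(c['R']);t=np.array(c['t'])
    d=R.T@np.array([(p[0]-c['cx'])/c['fx'],(p[1]-c['cy'])/c['fy'],1.]);return -R.T@t,d/np.linalg.norm(d)
def plane(c,p,z):
    o,d=ray(c,p);return o+d*(z-o[2])/d[2]
def tri(obs):
    A=np.zeros((3,3));b=np.zeros(3)
    for c,p in obs:
        o,d=ray(c,p);P=np.eye(3)-np.outer(d,d);A+=P;b+=P@o
    X=np.linalg.solve(A,b)
    r=[np.linalg.norm((np.eye(3)-np.outer(ray(c,p)[1],ray(c,p)[1]))@(X-ray(c,p)[0])) for c,p in obs]
    return X,r
def proj(c,X):
    v=np.array(c['R'])@X+np.array(c['t']);return np.array([c['cx']+c['fx']*v[0]/v[2],c['cy']+c['fy']*v[1]/v[2]])
def blobs(mask,amin):
    cs,_=cv2.findContours(mask.astype(np.uint8),cv2.RETR_EXTERNAL,cv2.CHAIN_APPROX_NONE)
    return [c for c in cs if cv2.contourArea(c)>=amin]
def snap(n,f):
    c=get_calibration(n);im=camera(n)[:,:,::-1].copy();cv2.imwrite('pics/'+f,im);np.save('pics/'+f+'.npy',c,allow_pickle=True);return c,im
def tomove(dworld):  # world shift in mm -> tool axes mm
    return Ro.from_quat(readout.get_obs()['tool_rot']).inv().apply(dworld)
E
python3 - <<'E'
from h import *
c=get_calibration('top');im=cv2.imread('pics/top0.png')
hsv=cv2.cvtColor(im,cv2.COLOR_BGR2HSV)
w=(hsv[...,1]<60)&(hsv[...,2]>130)
dk=(hsv[...,1]<60)&(hsv[...,2]<110)
for nm,m,a in(("white",w,30),("dark",dk,150)):
    for b in blobs(m,a):
        r=cv2.minAreaRect(b)
        if 150<r[0][0]<480 and 130<r[0][1]<310:
            z=.085 if (nm=="white" and cv2.contourArea(b)<200) else .045
            bp=cv2.boxPoints(r);print(nm,np.round(r[0],1),np.round(r[1],1),round(r[2],1),cv2.contourArea(b),'world',np.round(plane(c,r[0],z),3),[np.round(plane(c,p,z)[:2],3).tolist() for p in bp])
w=get_calibration('wrist');o=readout.get_obs();R=Ro.from_quat(o['tool_rot'])
C=-np.array(w['R']).T@np.array(w['t']);print('cam in tool',R.inv().apply(C-o['eef_pos']),'axes in tool(cam rows)',np.round(np.array(w['R'])@R.as_matrix(),3))
print(np.round(R.as_matrix(),3))
for p in((198,224),(381,213)):print(plane(c,p,.045))
T=cv2.resize(im[190:260,165:265],None,fx=5,fy=5,interpolation=cv2.INTER_CUBIC)
U=cv2.resize(im[190:250,345:425],None,fx=5,fy=5,interpolation=cv2.INTER_CUBIC)
cv2.imwrite('pics/crop1.png',np.vstack([T[:300],np.pad(U[:300],((0,0),(0,100),(0,0)))]))
E
```

```text
white [359.7 277. ] [ 8.4 37.9] 59.4 124.5 world [ 0.348 -0.155  0.085] [[0.332, -0.106], [0.384, -0.194], [0.365, -0.205], [0.313, -0.117]]
white [257.5 279. ] [22. 23.] 90.0 393.0 world [0.34  0.124 0.045] [[0.369, 0.157], [0.37, 0.093], [0.31, 0.091], [0.309, 0.155]]
white [304.5 254.5] [7. 7.] 90.0 37.5 world [ 0.406 -0.006  0.085] [[0.415, 0.004], [0.416, -0.015], [0.397, -0.016], [0.396, 0.003]]
white [382.9 212. ] [ 5.7 12.3] 71.6 53.0 world [ 0.526 -0.219  0.085] [[0.528, -0.201], [0.539, -0.233], [0.524, -0.238], [0.513, -0.206]]
white [215.  223.7] [32. 79.] 84.8 2085.5 world [0.493 0.251 0.045] [[0.526, 0.37], [0.551, 0.146], [0.459, 0.134], [0.435, 0.355]]
white [305.7 218.5] [36.8  8. ] 87.8 111.5 world [ 0.505 -0.007  0.085] [[0.556, 0.007], [0.557, -0.015], [0.455, -0.021], [0.453, 0.001]]
dark [380.4 215.5] [25.  33.5] 69.4 178.0 world [ 0.523 -0.218  0.045] [[0.539, -0.161], [0.575, -0.251], [0.507, -0.274], [0.472, -0.186]]
dark [436.9 226.8] [56.9 29.7] 26.1 199.5 world [ 0.493 -0.377  0.045] [[0.489, -0.286], [0.567, -0.325], [0.497, -0.467], [0.421, -0.427]]
dark
[... 276 characters left out ...]
291.6 146.9] [10.9 80.5] 83.6 179.0 world [0.723 0.04  0.045] [[0.724, 0.159], [0.755, -0.075], [0.722, -0.079], [0.691, 0.154]]
dark [367.3 136.9] [22.5 16.5] 31.4 203.0 world [ 0.757 -0.182  0.045] [[0.753, -0.141], [0.797, -0.166], [0.761, -0.223], [0.717, -0.197]]
dark [319.5 199.5] [399. 639.] 90.0 73444.0 world [ 0.567 -0.044  0.045] [[1.195, 0.973], [1.215, -1.029], [0.046, -0.889], [0.015, 0.794]]
cam in tool [ 0.080832   -0.00039218 -0.06966121] axes in tool(cam rows) [[-0.     1.     0.001]
 [-0.948  0.    -0.317]
 [-0.317 -0.001  0.948]]
[[-0.971  0.238 -0.   ]
 [ 0.238  0.971 -0.002]
 [ 0.    -0.002 -1.   ]]
[0.49099091 0.29952576 0.045     ]
[ 0.53035171 -0.21952488  0.045     ]
```

Carrier is at roughly (0.493, 0.251) with yaw about 0.11. The dock is at roughly (0.525, -0.219) with yaw about 0.35. Next I move the wrist camera over the carrier.

Call:
{"name": "send_rows", "arguments": {"moves": [[[-400,-72,-17],[0,0,1.218],85],[[-400,-72,-17],[0,0,1.218],85],[[-400,-72,-17],[0,0,1.218],85],[[-400,-72,-17],[0,0,1.218],85],[[-400,-72,-17],[0,0,1.218],85],[[-400,-72,-17],[0,0,1.218],85],[[-400,-72,-17],[0,0,1.218],85],[[-400,-72,-17],[0,0,1.218],85],[[-400,-72,-17],[0,0,1.218],85],[[-400,-72,-17],[0,0,1.218],85],[[-400,-72,-17],[0,0,1.218],85],[[-400,-72,-17],[0,0,1.218],85]]}}

```text
clock: 1.15
eef_pos: [0.4915, 0.3191, 0.3192]
tool_rot: [0.667, 0.745, -0.002, 0.0]
ft_force: [-0.8, 0.6, -0.6]
grip_width: 0.085
```

```bash
python3 - <<'E'
from h import *
o=readout.get_obs();print(o['clock'],o['eef_pos'],np.round(Ro.from_quat(o['tool_rot']).as_matrix(),3))
snap('wrist','w1.png')
E
```

```text
1.15 [0.49149608 0.3190976  0.31923662] [[-0.11   0.994 -0.002]
 [ 0.994  0.11  -0.002]
 [-0.002 -0.002 -1.   ]]
```

View pics/w1.png

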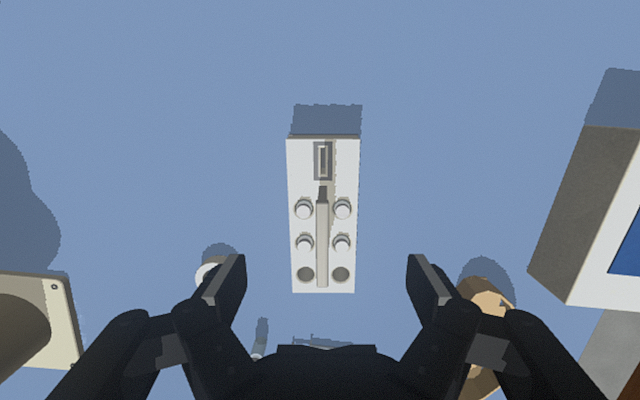

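The wrist view shows the carrier's slot at (323,160), inside its grey bezel. The handle bar runs from (322,190) to (322,285), the four vials are in place and the empty wells are at the bottom. A second, closer view comes next.

Call:
{"name": "send_rows", "arguments": {"moves": [[[20,0,40],[0,0,0],85],[[40,0,80],[0,0,0],85],[[40,0,100],[0,0,0],85],[[40,0,100],[0,0,0],85],[[40,0,100],[0,0,0],85]]}}

```text
clock: 1.62
eef_pos: [0.4833, 0.3597, 0.2181]
tool_rot: [0.665, 0.747, -0.004, -0.001]
ft_force: [0.0, -0.4, -0.1]
grip_width: 0.0847
```

```bash
python3 - <<'E'
from h import *
c2,im2=snap('wrist','w2.png')
c1=np.load('pics/w1.png.npy',allow_pickle=True).item();im1=cv2.imread('pics/w1.png')
P=[]
for c,im in((c1,im1),(c2,im2)):
    p=proj(c,np.array([.484,.333,.045]));print('pred slot',p)
    s=45 if c is c1 else 65
    x0,y0=int(p[0])-s,int(p[1])-s
    g=cv2.cvtColor(im,cv2.COLOR_BGR2HSV)
    P.append((c,im,x0,y0,s))
# crops side by side
cr=[cv2.resize(im[y0:y0+2*s,x0:x0+2*s],(400,400),interpolation=cv2.INTER_CUBIC) for c,im,x0,y0,s in P]
cv2.imwrite('pics/slot.png',np.hstack(cr));print([(x0,y0,400/(2*s)) for _,_,x0,y0,s in P])
o=readout.get_obs();print(o['clock'],o['eef_pos'])
E
```

```text
pred slot [321.38499032 162.14063955]
pred slot [324.21163082 225.56155129]
[(276, 117, 4.444444444444445), (259, 160, 3.076923076923077)]
1.6667 [0.48473881 0.36005204 0.22036767]
```

View pics/slot.png

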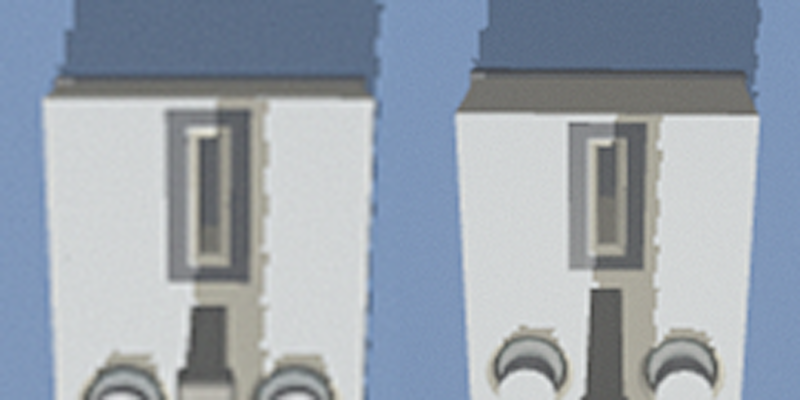

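Both crops show the slot with its chamfer centred in the grey bezel, at crop (209,197) on the left and (607,197) on the right. I'll measure the bezel, handle and block with masks.

```bash
python3 - <<'E'
from h import *
obs=[];ch=[]
for f in('w1','w2'):
    c=np.load(f'pics/{f}.png.npy',allow_pickle=True).item();im=cv2.imread(f'pics/{f}.png')
    K=4;x0,y0,s=(300,135,52) if f=='w1' else (305,190,62)
    big=cv2.resize(im[y0:y0+s+10,x0:x0+s],None,fx=K,fy=K,interpolation=cv2.INTER_CUBIC)
    m=cv2.cvtColor(big,cv2.COLOR_BGR2GRAY)<150
    best=min((b for b in blobs(m,500)),key=lambda b:np.linalg.norm(np.array(cv2.minAreaRect(b)[0])/K+[x0,y0]-proj(c,np.array([.484,.333,.045]))))
    px=lambda q:(np.array(q)+.5)/K-.5+[x0,y0]
    W=np.array([plane(c,px(q),.045)[:2] for q in best[:,0]])*1000
    r=cv2.minAreaRect(W.astype(np.float32));print(f,'bezel world',r)
    ctr=proj(c,np.array([*np.array(r[0])/1000,.045]));print(ctr)
    obs.append((c,ctr))
    # carrier white top
    hsv=cv2.cvtColor(im,cv2.COLOR_BGR2HSV);w=(hsv[...,1]<40)&(hsv[...,2]>175)
    lab=max((b for b in blobs(w,500) if 280<cv2.minAreaRect(b)[0][0]<370),key=cv2.contourArea)
    W=np.array([plane(c,q,.045)[:2] for q in lab[:,0]])*1000;print(' top',cv2.minAreaRect(W.astype(np.float32)))
X,r=tri(obs);print('slot tri',X,r)
E
```

```text
w1 bezel world ((485.6064758300781, 334.5062561035156), (23.3415584564209, 49.801361083984375), 6.317873001098633)
[322.80530194 161.08253005]
 top ((494.2387390136719, 252.33255004882812), (90.54193115234375, 219.04763793945312), 6.228707313537598)
w2 bezel world ((485.67645263671875, 334.5848388671875), (23.619365692138672, 49.974369049072266), 6.333760738372803)
[326.17228807 224.21991661]
 top ((464.1352233886719, 273.48223876953125), (47.27040100097656, 175.0515899658203), 1.6669872999191284)
slot tri [0.48564824 0.33446174 0.04473307] [np.float64(4.0465554626948385e-05), np.float64(4.046555462688542e-05)]
```

Call:
{"name": "send_rows", "arguments": {"moves": [[[-560,-30,-50],[0,0,-0.25],85],[[-560,-30,-50],[0,0,-0.25],85],[[-560,-30,-50],[0,0,-0.25],85],[[-560,-30,-50],[0,0,-0.25],85],[[-560,-30,-50],[0,0,-0.25],85],[[-560,-30,-50],[0,0,-0.25],85],[[-560,-30,-50],[0,0,-0.25],85],[[-560,-30,-50],[0,0,-0.25],85],[[-560,-30,-50],[0,0,-0.25],85],[[-560,-30,-50],[0,0,-0.25],85],[[-560,-30,-50],[0,0,-0.25],85],[[-560,-30,-50],[0,0,-0.25],85]]}}

```text
clock: 2.67
eef_pos: [0.5157, -0.1385, 0.2698]
tool_rot: [0.567, 0.823, -0.0, 0.003]
ft_force: [1.3, 1.1, -0.2]
grip_width: 0.0851
```

Call:
{"name": "send_rows", "arguments": {"moves": [[[-70,0,0],[0,0,0],85],[[-70,0,0],[0,0,0],85],[[-70,0,0],[0,0,0],85],[[-70,0,0],[0,0,0],85],[[-70,0,0],[0,0,0],85]]}}

```text
clock: 3.08
eef_pos: [0.5407, -0.2038, 0.2722]
tool_rot: [0.567, 0.823, 0.0, 0.004]
ft_force: [-0.5, 0.8, -0.4]
grip_width: 0.085
```

```bash
python3 - <<'E'
from h import *
o=readout.get_obs();print(o['clock'],o['eef_pos'],np.round(Ro.from_quat(o['tool_rot']).as_matrix(),3))
snap('wrist','d1.png')
E
```

```text
3.0833 [ 0.54070119 -0.20380144  0.27223933] [[-0.356  0.934  0.007]
 [ 0.934  0.356 -0.005]
 [-0.007  0.005 -1.   ]]
```

View pics/d1.png

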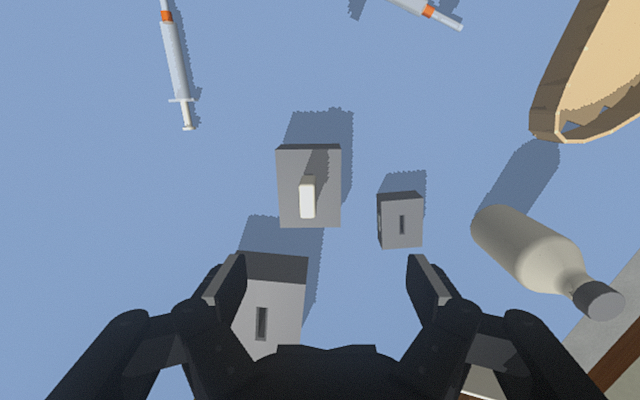

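The indicator head's bright top is at (308,200) on the middle dock, its long side along the image's vertical. The big dock is at bottom left and the small one at right. Now a second view.

Call:
{"name": "send_rows", "arguments": {"moves": [[[30,-20,40],[0,0,0],85],[[30,-20,60],[0,0,0],85],[[30,-20,60],[0,0,0],85],[[30,-20,60],[0,0,0],85],[[30,-20,60],[0,0,0],85]]}}

```text
clock: 3.55
eef_pos: [0.5131, -0.1822, 0.2137]
tool_rot: [0.566, 0.824, 0.0, 0.006]
ft_force: [0.8, 0.6, -0.3]
grip_width: 0.0849
```

```bash
python3 - <<'E'
from h import *
snap('wrist','d2.png');o=readout.get_obs();print(o['clock'],o['eef_pos'],o['tool_rot'])
H=[];D=[];cr=[]
for f in('d1','d2'):
    c=np.load(f'pics/{f}.png.npy',allow_pickle=True).item();im=cv2.imread(f'pics/{f}.png')
    p=proj(c,np.array([.525,-.219,.085])).astype(int);K=4;s=60;x0,y0=p-s
    big=cv2.resize(im[y0:y0+2*s,x0:x0+2*s],None,fx=K,fy=K,interpolation=cv2.INTER_CUBIC)
    cr.append(big[:400,:400]);px=lambda q:(np.array(q)+.5)/K-.5+[x0,y0]
    g=cv2.cvtColor(big,cv2.COLOR_BGR2GRAY)
    b=max(blobs(g>205,300),key=cv2.contourArea)
    W=np.array([plane(c,px(q),.085)[:2] for q in b[:,0]])*1000
    r=cv2.minAreaRect(W.astype(np.float32));print(f,'head top',r)
    H.append((c,proj(c,np.array([*np.array(r[0])/1000,.085]))))
    hsv=cv2.cvtColor(im,cv2.COLOR_BGR2HSV)
    m=(hsv[...,1]<50)&(hsv[...,2]>105)
    b=[b for b in blobs(m,1000) if cv2.pointPolygonTest(b,(float(p[0]),float(p[1]+8)),False)>=0]
    for q in b:
        W=np.array([plane(c,v,.045)[:2] for v in q[:,0]])*1000;print(' dock',cv2.minAreaRect(W.astype(np.float32)))
print('head tri',tri(H))
E
```

```text
3.6 [ 0.51368905 -0.1826601   0.21414629] [5.66520665e-01 8.24022882e-01 6.17272028e-04 6.34393403e-03]
d1 head top ((526.8885498046875, -217.6878204345703), (13.70132064819336, 33.11280822753906), 21.1978759765625)
 dock ((527.1034545898438, -217.85256958007812), (70.10161590576172, 89.80066680908203), 20.99652862548828)
d2 head top ((526.778076171875, -217.467041015625), (13.757915496826172, 33.152992248535156), 21.19847297668457)
 dock ((527.2151489257812, -217.6945037841797), (70.09976196289062, 90.54275512695312), 21.167043685913086)
head tri (array([ 0.52695852, -0.21799162,  0.08409417]), [np.float64(2.143263264495688e-05), np.float64(2.1432632644678446e-05)])
```

Measured: head top centre (0.527, -0.2178, 0.084) and yaw 21.1°. The dock is 70×90 mm and concentric, so it is the right one. Next I compute the grasp move.

```bash
cat >> h.py <<'E'
def go(pos,ang,note=''):
    o=readout.get_obs();R=Ro.from_quat(o['tool_rot'])
    a=np.radians(ang);x=np.array([np.cos(a),np.sin(a),0]);z=np.array([0,0,-1.]);T=Ro.from_matrix(np.c_[x,np.cross(z,x),z])
    print(note,'t',round(float(o['clock']),2),'at',np.round(o['eef_pos'],4),'shift',np.round(R.inv().apply((np.array(pos)-o['eef_pos'])*1000),1),'turn',np.round((R.inv()*T).as_rotvec(),4),'F',np.round(o['ft_force'],1),'w',round(float(o['grip_width']),4))
E
python3 - <<'E'
from h import *
go([.5269,-.2177,.19],111.1,'above');go([.5269,-.2177,.126],111.1,'grasp')
E
```

```text
above t 3.6 at [ 0.5137 -0.1827  0.2141] shift [-37.2  -0.4  24.5] turn [ 0.0082  0.0098 -0.0021] F [ 1.4 -1.2  0.6] w 0.0849
grasp t 3.6 at [ 0.5137 -0.1827  0.2141] shift [-36.6  -0.9  88.5] turn [ 0.0082  0.0098 -0.0021] F [ 1.4 -1.2  0.6] w 0.0849
```

Call:
{"name": "send_rows", "arguments": {"moves": [[[-37,0,15],[0.008,0.01,0],50],[[-37,0,24],[0.008,0.01,0],50],[[-37,0,24],[0.008,0.01,0],50],[[-37,-1,24],[0.008,0.01,0],50],[[-37,-1,24],[0.008,0.01,0],50],[[-37,-1,24],[0.008,0.01,0],50]]}}

```text
clock: 4.1
eef_pos: [0.5267, -0.2176, 0.1918]
tool_rot: [0.566, 0.824, 0.0, 0.001]
ft_force: [0.1, 0.3, 0.1]
grip_width: 0.0501
```

```bash
python3 -c "
from h import *
go([.5269,-.2177,.126],111.1,'grasp')"
```

```text
grasp t 4.1 at [ 0.5267 -0.2176  0.1918] shift [-0.1  0.  65.8] turn [ 0.0017  0.001  -0.0017] F [0.1 0.3 0.1] w 0.0501
```

Call:
{"name": "send_rows", "arguments": {"moves": [[[0,0,25],[0,0,0],50],[[0,0,45],[0,0,0],50],[[0,0,60],[0,0,0],50],[[0,0,66],[0,0,0],50],[[0,0,66],[0,0,0],50],[[0,0,66],[0,0,0],25],[[0,0,66],[0,0,0],10],[[0,0,66],[0,0,0],5],[[0,0,66],[0,0,0],5],[[0,0,66],[0,0,0],5],[[0,0,66],[0,0,0],5],[[0,0,66],[0,0,0],5]]}}

```text
clock: 5.1
eef_pos: [0.5279, -0.2179, 0.1275]
tool_rot: [0.566, 0.824, 0.001, 0.002]
ft_force: [-0.5, 0.4, 6.6]
grip_width: 0.0151
```

Call:
{"name": "send_rows", "arguments": {"moves": [[[0,0,0],[0,0,0],5],[[0,0,0],[0,0,0],5],[[0,0,-15],[0,0,0],5],[[0,0,-40],[0,0,0],5],[[0,0,-80],[0,0,0],5],[[0,0,-100],[0,0,0],5],[[0,0,-100],[0,0,0],5],[[0,0,-100],[0,0,0],5]]}}

```text
clock: 5.77
eef_pos: [0.528, -0.2181, 0.2287]
tool_rot: [0.566, 0.824, 0.001, 0.004]
ft_force: [-0.1, 0.0, -1.2]
grip_width: 0.0154
```

```bash
python3 - <<'E'
from h import *
s=[.4856,.3345]
go([s[0],s[1],.23],96.3,'above slot');snap('wrist','g1.png');_,im=snap('side','gs.png');c=get_calibration('side')
p=proj(c,np.array([.527,-.218,.13])).astype(int)
w=cv2.imread('pics/g1.png');a=cv2.resize(w,(400,250));b=cv2.resize(im[p[1]-75:p[1]+75,p[0]-60:p[0]+60],(400,500))
cv2.imwrite('pics/g.png',np.hstack([cv2.copyMakeBorder(a,0,250,0,0,cv2.BORDER_CONSTANT),b]))
E
```

```text
above slot t 5.77 at [ 0.528  -0.2181  0.2287] shift [531.  158.5  -3.1] turn [0.007  0.0044 0.2566] F [-0.1  0.  -1.2] w 0.0154
```

View pics/g.png

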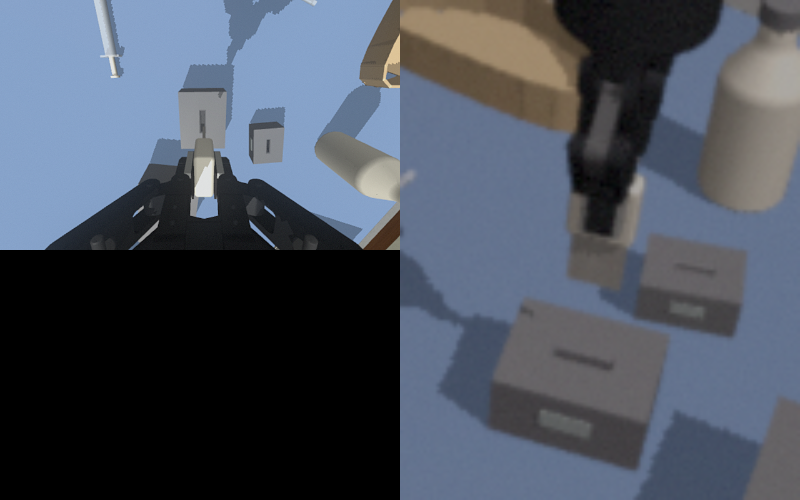

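Held upright: in the wrist view the head is between the pads, and in the side crop the blade points straight down, clear of the dock. I go high (blade over the handle) to above the slot.

Call:
{"name": "send_rows", "arguments": {"moves": [[[20,5,-33],[0.007,0.004,0],5],[[531,158,-33],[0.007,0.004,0.257],5],[[531,158,-33],[0.007,0.004,0.257],5],[[531,158,-33],[0.007,0.004,0.257],5],[[531,158,-33],[0.007,0.004,0.257],5],[[531,158,-33],[0.007,0.004,0.257],5],[[531,158,-33],[0.007,0.004,0.257],5],[[531,158,-33],[0.007,0.004,0.257],5],[[531,158,-33],[0.007,0.004,0.257],5],[[531,158,-33],[0.007,0.004,0.257],5],[[531,158,-33],[0.007,0.004,0.257],5],[[531,158,-33],[0.007,0.004,0.257],5]]}}

```text
clock: 6.87
eef_pos: [0.4882, 0.2562, 0.2564]
tool_rot: [0.667, 0.745, -0.003, -0.003]
ft_force: [1.3, -0.3, -0.3]
grip_width: 0.0149
```

```bash
python3 -c "
from h import *
go([.4857,.334,.26],96.3,'above')"
```

```text
above t 6.87 at [0.4882 0.2562 0.2564] shift [77.6  6.  -3.6] turn [-0.0088 -0.0007 -0.0003] F [ 1.3 -0.3 -0.3] w 0.0149
```

Call:
{"name": "send_rows", "arguments": {"moves": [[[40,3,-4],[-0.009,0,0],5],[[78,6,-4],[-0.009,0,0],5],[[78,6,-4],[-0.009,0,0],5],[[78,6,-4],[-0.009,0,0],5],[[78,6,20],[-0.009,0,0],5],[[78,6,40],[-0.009,0,0],5],[[78,6,60],[-0.009,0,0],5],[[78,6,72],[-0.009,0,0],5],[[78,6,72],[-0.009,0,0],5],[[78,6,72],[-0.009,0,0],5],[[78,6,72],[-0.009,0,0],5]]}}

```text
clock: 7.78
eef_pos: [0.4854, 0.3336, 0.1848]
tool_rot: [0.668, 0.744, 0.0, -0.0]
ft_force: [0.9, 0.3, -0.1]
grip_width: 0.0152
```

```bash
python3 - <<'E'
from h import *
go([.4857,.334,.175],96.3,'near')
_,w=snap('wrist','n1.png');_,im=snap('side','ns.png');p=proj(get_calibration('side'),np.array([.4856,.3345,.05])).astype(int)
print(p)
a=cv2.resize(w[100:300,220:420],(400,400),interpolation=cv2.INTER_CUBIC);b=cv2.resize(im[p[1]-60:p[1]+60,p[0]-60:p[0]+60],(400,400),interpolation=cv2.INTER_CUBIC)
cv2.imwrite('pics/n.png',np.hstack([a,b]))
E
```

```text
near t 7.78 at [0.4854 0.3336 0.1848] shift [0.4 0.3 9.8] turn [ 0.0002 -0.0005 -0.0016] F [ 0.9  0.3 -0.1] w 0.0152
[197 152]
```

View pics/n.png

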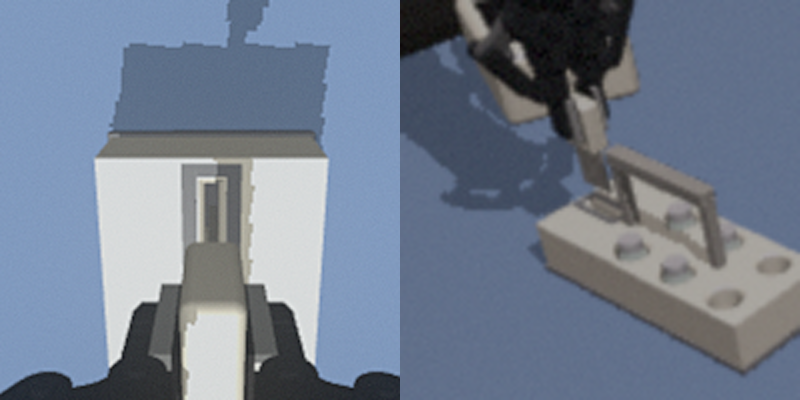

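The wrist crop shows the head centred on the slot (both at column ≈213), and the side crop shows the blade just above the bezel. Inserting gradually.

Call:
{"name": "send_rows", "arguments": {"moves": [[[0,0,8],[0,0,0],5],[[0,0,14],[0,0,0],5],[[0,0,18],[0,0,0],5],[[0,0,22],[0,0,0],5],[[0,0,26],[0,0,0],5],[[0,0,30],[0,0,0],5],[[0,0,30],[0,0,0],5],[[0,0,30],[0,0,0],5]]}}

```text
clock: 8.55
eef_pos: [0.4856, 0.3343, 0.1552]
tool_rot: [0.668, 0.745, 0.001, -0.0]
ft_force: [0.2, -0.6, -0.9]
grip_width: 0.0151
```

```bash
python3 -c "
from h import *
go([.4857,.334,.1275],96.3,'home')"
```

```text
home t 8.55 at [0.4856 0.3343 0.1552] shift [-0.3  0.  27.7] turn [ 0.0013 -0.0012 -0.0009] F [ 0.2 -0.6 -0.9] w 0.0151
```

Call:
{"name": "send_rows", "arguments": {"moves": [[[0,0,6],[0,0,0],5],[[0,0,12],[0,0,0],5],[[0,0,18],[0,0,0],5],[[0,0,22],[0,0,0],5],[[0,0,25],[0,0,0],5],[[0,0,27],[0,0,0],5],[[0,0,27],[0,0,0],5],[[0,0,27],[0,0,0],5]]}}

```text
clock: 9.22
eef_pos: [0.4858, 0.3343, 0.1283]
tool_rot: [0.668, 0.745, 0.001, 0.0]
ft_force: [-0.1, 1.5, 0.2]
grip_width: 0.0145
```

```bash
python3 -c "
from h import *
go([.4857,.334,.1275],96.3,'home')"
```

```text
home t 9.22 at [0.4858 0.3343 0.1283] shift [-0.3 -0.1  0.8] turn [ 0.0015 -0.0012 -0.0009] F [-0.1  1.5  0.2] w 0.0145
```

Not yet touching, so I push a bit further until there is force.

Call:
{"name": "send_rows", "arguments": {"moves": [[[0,0,1],[0,0,0],5],[[0,0,2],[0,0,0],5],[[0,0,3],[0,0,0],5],[[0,0,3],[0,0,0],5],[[0,0,3],[0,0,0],5]]}}

```text
clock: 9.63
eef_pos: [0.486, 0.3345, 0.1275]
tool_rot: [0.668, 0.745, 0.002, 0.0]
ft_force: [-3.7, -2.3, 10.0]
grip_width: 0.0149
```

Call:
{"name": "send_rows", "arguments": {"moves": [[[0,0,1],[0,0,0],30],[[0,0,0],[0,0,0],45],[[0,0,0],[0,0,0],45],[[0,0,0],[0,0,0],45],[[0,0,-20],[0,0,0],45],[[0,0,-50],[0,0,0],45],[[0,0,-90],[0,0,0],45],[[10,0,-120],[0,0,0],45],[[20,0,-120],[0,0,0],45],[[20,0,-120],[0,0,0],45],[[20,0,-120],[0,0,0],45]]}}

```text
clock: 10.55
eef_pos: [0.4831, 0.3542, 0.2467]
tool_rot: [0.667, 0.745, 0.001, 0.0]
ft_force: [0.3, -0.5, -0.9]
grip_width: 0.045
```

```bash
python3 - <<'E'
from h import *
go([.4947,.252,.24],96.3,'handle above')
_,w=snap('wrist','h1.png');_,im=snap('side','hs.png');p=proj(get_calibration('side'),np.array([.4856,.3,.05])).astype(int)
a=cv2.resize(w[100:400,180:480],(400,400));b=cv2.resize(im[p[1]-60:p[1]+60,p[0]-50:p[0]+70],(400,400),interpolation=cv2.INTER_CUBIC)
cv2.imwrite('pics/h.png',np.hstack([a,b]))
E
```

```text
handle above t 10.55 at [0.4831 0.3542 0.2467] shift [-102.8    0.3    6.6] turn [ 0.0024 -0.0014 -0.    ] F [ 0.3 -0.5 -0.9] w 0.045
```

View pics/h.png

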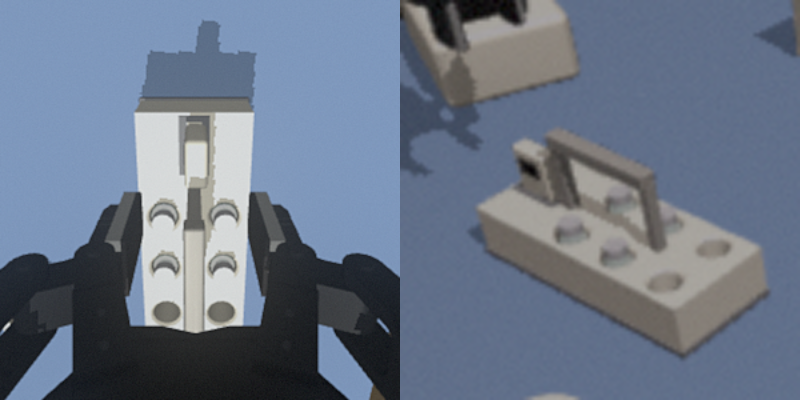

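The indicator stands seated at the slot (head at crop (196,150), side crop (535,165)), and the carrier hasn't moved. I'll check the handle bar's height across two views, via its +y end edge (dark post to lighter bar top), and the seated head's top.

```bash
python3 - <<'E'
from h import *
y=np.array([-.1097,.994]);s=np.array([.4856,.3345]);hc=s-.083*y
O=[];Hd=[]
for f in('w1','w2','h1'):
    c=np.load(f'pics/{f}.png.npy',allow_pickle=True).item();g=cv2.cvtColor(cv2.imread(f'pics/{f}.png'),cv2.COLOR_BGR2GRAY).astype(float)
    p=proj(c,np.array([*(hc+.052*y),.113]))
    col=int(round(p[0]));r=np.arange(int(p[1])-9,int(p[1])+10);v=g[r,col-1:col+2].mean(1)
    d=np.diff(v);k=int(np.argmax(d));e=r[k]+.5
    row=g[int(e)+4:int(e)+7,col-14:col+15].mean(0)
    print(f,'pred',np.round(p,1),'edge',e,round(d[k]),'row',row.astype(int).tolist())
    O.append((c,(p[0],e)))
for i,j in((0,2),(1,2),(0,1)):print('bar end',i,j,np.round(tri([O[i],O[j]])[0],4))
# seated head top
c=np.load('pics/h1.png.npy',allow_pickle=True).item();im=cv2.imread('pics/h1.png');K=4
q=proj(c,np.array([*s,.085]));x0,y0=(q-40).astype(int)
big=cv2.cvtColor(cv2.resize(im[y0:y0+80,x0:x0+80],None,fx=K,fy=K,interpolation=cv2.INTER_CUBIC),cv2.COLOR_BGR2HSV)
print('head pred',q)
E
```

```text
w1 pred [322.  202.9] edge 203.5 35 row [189, 138, 135, 164, 114, 149, 214, 179, 146, 177, 183, 181, 180, 178, 179, 179, 179, 179, 180, 162, 137, 154, 172, 154, 121, 112, 153, 149, 141]
w2 pred [325.2 299.2] edge 299.5 35 row [211, 212, 212, 217, 185, 138, 164, 191, 204, 201, 196, 196, 196, 194, 193, 194, 193, 193, 189, 191, 190, 173, 126, 133, 170, 193, 216, 213, 212]
h1 pred [325.5 272.4] edge 272.5 31 row [215, 215, 217, 217, 220, 201, 154, 155, 190, 206, 201, 198, 196, 195, 194, 194, 194, 193, 193, 192, 186, 158, 139, 156, 173, 168, 169, 196, 220]
bar end 0 2 [0.4891 0.3024 0.1112]
bar end 1 2 [0.4889 0.3043 0.1141]
bar end 0 1 [0.4891 0.3027 0.1121]
head pred [325.44659349 224.88675497]
```

Bar end measured at (0.489, 0.303, 0.112), against a predicted (0.489, 0.304, 0.113): consistent. Now grasping the handle.

Call:
{"name": "send_rows", "arguments": {"moves": [[[-40,0,3],[0.002,-0.001,0],50],[[-80,0,7],[0.002,-0.001,0],50],[[-103,0,7],[0.002,-0.001,0],50],[[-103,0,7],[0.002,-0.001,0],50],[[-103,0,7],[0.002,-0.001,0],50],[[-103,0,7],[0.002,-0.001,0],50]]}}

```text
clock: 11.15
eef_pos: [0.4937, 0.2507, 0.2376]
tool_rot: [0.668, 0.744, -0.002, -0.001]
ft_force: [0.7, 0.1, 0.5]
grip_width: 0.0499
```

```bash
python3 -c "
from h import *
go([.4947,.252,.159],96.3,'handle')"
```

```text
handle t 11.15 at [0.4937 0.2507 0.2376] shift [ 1.3  1.5 78.6] turn [-0.0037  0.0013 -0.0015] F [0.7 0.1 0.5] w 0.0499
```

Call:
{"name": "send_rows", "arguments": {"moves": [[[1,1,25],[-0.004,0,0],50],[[1,1,50],[-0.004,0,0],50],[[1,1,70],[-0.004,0,0],50],[[1,1,79],[-0.004,0,0],50],[[1,1,79],[-0.004,0,0],50],[[1,1,79],[-0.004,0,0],30],[[1,1,79],[-0.004,0,0],18],[[1,1,79],[-0.004,0,0],5],[[1,1,79],[-0.004,0,0],5],[[1,1,79],[-0.004,0,0],5],[[1,1,79],[-0.004,0,0],5],[[1,1,79],[-0.004,0,0],5]]}}

```text
clock: 12.15
eef_pos: [0.4942, 0.2522, 0.1599]
tool_rot: [0.668, 0.745, 0.001, 0.0]
ft_force: [-4.3, 0.5, 7.0]
grip_width: 0.0132
```

Call:
{"name": "send_rows", "arguments": {"moves": [[[0,0,0],[0,0,0],5],[[0,0,0],[0,0,0],5],[[0,0,-5],[0,0,0],5],[[0,0,-10],[0,0,0],5],[[0,0,-15],[0,0,0],5],[[0,0,-15],[0,0,0],5],[[0,0,-15],[0,0,0],5]]}}

```text
clock: 12.73
eef_pos: [0.4946, 0.2523, 0.1753]
tool_rot: [0.668, 0.744, 0.001, 0.001]
ft_force: [0.7, 0.9, -5.9]
grip_width: 0.013
```

```bash
python3 - <<'E'
from h import *
go([.4947,.252,.3],96.3,'up')
_,im=snap('side','l1.png');p=proj(get_calibration('side'),np.array([.4856,.3,.05])).astype(int)
cv2.imwrite('pics/l.png',cv2.resize(im[p[1]-70:p[1]+70,p[0]-60:p[0]+80],(560,560),interpolation=cv2.INTER_CUBIC))
E
```

```text
up t 12.73 at [0.4946 0.2523 0.1753] shift [  -0.2    0.4 -124.7] turn [ 0.0023 -0.0007 -0.0012] F [ 0.7  0.9 -5.9] w 0.013
```

View pics/l.png

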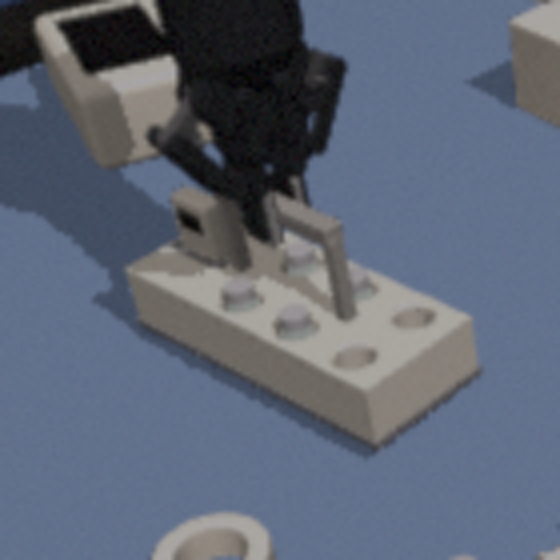

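The carrier hangs level just off the table (about 6 N), with the head seated and vials in place. Lifting gently to about 14 cm and holding.

Call:
{"name": "send_rows", "arguments": {"moves": [[[0,0,-8],[0,0,0],5],[[0,0,-20],[0,0,0],5],[[0,0,-33],[0,0,0],5],[[0,0,-46],[0,0,0],5],[[0,0,-59],[0,0,0],5],[[0,0,-72],[0,0,0],5],[[0,0,-85],[0,0,0],5],[[0,0,-98],[0,0,0],5],[[0,0,-110],[0,0,0],5],[[0,0,-119],[0,0,0],5],[[0,0,-124],[0,0,0],5],[[0,0,-125],[0,0,0],5]]}}

```text
clock: 13.78
eef_pos: [0.4945, 0.2523, 0.3012]
tool_rot: [0.668, 0.744, 0.002, 0.001]
ft_force: [0.2, -0.3, -5.8]
grip_width: 0.0126
```

Call:
{"name": "send_rows", "arguments": {"moves": [[[0,0,0],[0,0,0],5],[[0,0,0],[0,0,0],5],[[0,0,0],[0,0,0],5],[[0,0,0],[0,0,0],5],[[0,0,0],[0,0,0],5],[[0,0,0],[0,0,0],5],[[0,0,0],[0,0,0],5],[[0,0,0],[0,0,0],5],[[0,0,0],[0,0,0],5],[[0,0,0],[0,0,0],5],[[0,0,0],[0,0,0],5],[[0,0,0],[0,0,0],5]]}}

```text
clock: 14.78
eef_pos: [0.4945, 0.2522, 0.3012]
tool_rot: [0.668, 0.744, 0.002, 0.001]
ft_force: [0.1, -0.0, -6.0]
grip_width: 0.013
```

Call:
{"name": "send_rows", "arguments": {"moves": [[[0,0,0],[0,0,0],5],[[0,0,0],[0,0,0],5],[[0,0,0],[0,0,0],5],[[0,0,0],[0,0,0],5],[[0,0,0],[0,0,0],5],[[0,0,0],[0,0,0],5],[[0,0,0],[0,0,0],5],[[0,0,0],[0,0,0],5],[[0,0,0],[0,0,0],5],[[0,0,0],[0,0,0],5],[[0,0,0],[0,0,0],5],[[0,0,0],[0,0,0],5]]}}

```text
clock: 15.78
eef_pos: [0.4945, 0.2523, 0.3012]
tool_rot: [0.668, 0.744, 0.002, 0.001]
ft_force: [-0.7, -0.4, -4.5]
grip_width: 0.0129
```

Call:
{"name": "send_rows", "arguments": {"moves": [[[0,0,0],[0,0,0],5],[[0,0,0],[0,0,0],5],[[0,0,0],[0,0,0],5],[[0,0,0],[0,0,0],5],[[0,0,0],[0,0,0],5],[[0,0,0],[0,0,0],5],[[0,0,0],[0,0,0],5],[[0,0,0],[0,0,0],5],[[0,0,0],[0,0,0],5],[[0,0,0],[0,0,0],5],[[0,0,0],[0,0,0],5],[[0,0,0],[0,0,0],5]]}}

```text
clock: 16.78
eef_pos: [0.4945, 0.2523, 0.3012]
tool_rot: [0.668, 0.744, 0.002, 0.001]
ft_force: [-0.1, 0.1, -5.0]
grip_width: 0.0126
```

Call:
{"name": "send_rows", "arguments": {"moves": [[[0,0,0],[0,0,0],5],[[0,0,0],[0,0,0],5],[[0,0,0],[0,0,0],5],[[0,0,0],[0,0,0],5],[[0,0,0],[0,0,0],5],[[0,0,0],[0,0,0],5],[[0,0,0],[0,0,0],5],[[0,0,0],[0,0,0],5],[[0,0,0],[0,0,0],5],[[0,0,0],[0,0,0],5],[[0,0,0],[0,0,0],5],[[0,0,0],[0,0,0],5]]}}

```text
clock: 17.78
eef_pos: [0.4945, 0.2523, 0.3012]
tool_rot: [0.668, 0.744, 0.002, 0.001]
ft_force: [0.5, 0.9, -5.1]
grip_width: 0.0129
```

```bash
python3 - <<'E'
from h import *
go([.4947,.252,.3],96.3,'hold')
_,im=snap('side','f1.png');p=proj(get_calibration('side'),np.array([.4856,.27,.17])).astype(int)
cv2.imwrite('pics/f.png',cv2.resize(im[max(0,p[1]-100):p[1]+100,p[0]-100:p[0]+100],(560,560),interpolation=cv2.INTER_CUBIC))
E
```

```text
hold t 17.78 at [0.4945 0.2523 0.3012] shift [-0.3  0.2  1.2] turn [ 0.0035 -0.0012 -0.0012] F [ 0.5  0.9 -5.1] w 0.0129
```

View pics/f.png

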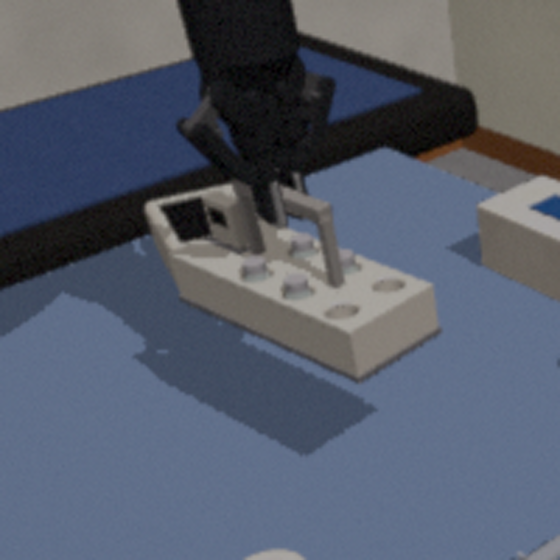

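The carrier is up and level over its shadow, with the indicator seated and all four vials in. It was held for 4 s, so I'm handing in.

```bash
python3 -c "
from workcell import order;print(order.job_done())"
```

```text
the job is handed in; nothing more can be done
None
```

I moved the indicator from the middle-sized dock into the carrier's slot and lifted the carrier about 14 cm by its handle. I held it still there for about 4 s and handed the job in at 17.8 s while still holding it; no verdict was reported.

- **Indicator:** it went in without resistance. A contact force of about 10 N appeared at the gripper height I expected for the head resting on the carrier. Later pictures show it seated, but I did not triangulate its final height.
- **Hold:** the gripper stayed in place with about 5–6 N of carrier weight on it. The last side picture shows the carrier level with all four vials in.
- **Measurements:** slot, head, dock and handle positions agreed between views to 1–2 mm and with the sizes given.
- **Not checked:** I did not re-measure the bystanders. The arm stayed well above them and felt no unexpected forces.

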